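Cam-clamp the square culture dish

ROBOT

A 6-joint arm with a two-finger parallel gripper is mounted at the origin on the work surface. World frame = base frame: x ahead of the robot, y to its left, z up, the work surface at z = 0. Lengths are in mm, angles in rad, forces in N, time in s.
With the tool pointing down it reaches from about 350 to 925 mm from the base axis. Payload 6.4 kg.
Tool frame: the origin (TCP) lies at the very end of the fingers, on their centre line; the grasp point (between the pads) lies ctrl.grip_point_offset behind it (ctrl.grip_point_offset is the distance from the TCP to the grasp point, in mm); z points along the fingers, y is the line along which they close (so a half turn about z gives the same grasp; the last joint's range is limited). The gripper opens to 94 mm and grips with 3 to 60 N. Pads are 16 mm wide; open, the fingers measure 119 mm over their backs; the gripper's body (75 mm by 177 mm) begins 78 mm behind the grasp point.
Start: joints at [1.095, 0.245, 1.558, -0, 1.339, -0.174], TCP at [193.203, 620.634, 205.455] pointing down, gripper open.
Joint ranges: [-3.13, 3.13], [-1.02, 2.26], [0.13, 2.54], [-0.95, 4.09], [0.21, 2.88], [-2.74, 2.74]. Speed limits (rad/s): [2.57, 2.57, 3.14, 3.14, 3.14, 3.14].

INTERFACE

Orientations are given as [roll, pitch, yaw] about the fixed x, y, z axes, in that order (R = Rz(yaw) Ry(pitch) Rx(roll)).
In Python, from station import ctrl gives the robot as it stands.
- The arm moves only by the tool carry_out, never from a script. Its arguments are lists of equal length, an entry for each row: "linear": the shift along the tool's x, y, z in mm, a list of three; "delta_rot": the turn, a rotation vector about the tool's x, y, z in degrees, a list of three; "gripper": the finger opening in mm, from 0 to 94. In form: {"linear": [[tx, ty, tz], ...], "delta_rot": [[wx, wy, wz], ...], "gripper": [gripper, ...]}. A call has exactly 8 rows; each row is the pose to reach, as a shift and turn from the pose commanded when the call began, along the tool's axes at that moment; what a row does not reach only later rows make up. A row lasts 1/10 s, in which the tool goes at most 50 mm and 8.59 degrees, less where a joint would pass 70% of its speed; a pose out of reach is approached as far as the arm can. A call with a gripper value outside its range is refused whole. The fingers move at their own pace and stop on an object; the grip force is fixed at half the most. Time passes only in rows, so rows that repeat a pose let the fingers close, or fill a call up. It gives the time, the measured TCP pose, the force, the opening and the grip force at its end, in the units of the state.
- ctrl.read_state(): the state, without advancing time (a new reading comes with each control period).
- ctrl.camera(name): name is "scene" or "side" or "wrist"; returns (picture, depth): 384x512x3 uint8, red, green, blue; 384x512 float32, mm along the optical axis (not along the pixel's ray), 0 where there is no reading.
- ctrl.camera_info(name): a dict with "fovy" (degrees; the focal length in pixels is half the picture's height over the tangent of half this angle, whatever the lens; pixels are square), "cx", "cy" (the principal point, pixels), "extrinsics" (4x4, takes a point from world to camera coordinates). Camera axes: x right, y down, z forward; pixel columns grow to the right and rows downward; lengths in mm; the calibration is good to about 2 mm. A picture is of the moment at which its call begins: read the wrist's pose just before it. camera_info takes no time and is no camera call; for the wrist camera it gives the pose at the moment of the call.
- ctrl.finish_job(): hands the job in; it is judged then, once.
The state is a dict: "time": time; "joint_pos": joint angles; "joint_velocities": joint speeds; "joint_torque": joint torques, N m; "tool_pos": TCP position; "ee_rot": TCP orientation; "wrist_force": force on the tool from outside, world axes, zero at the start; "moment": the same for the moment, N m; "grip_width": opening from 0.0 (shut) to 1.0 (fully open); "finger_force": force on a finger pad.
Only numpy, scipy, OpenCV 4.12 (cv2) and the standard library are available. Lean on these libraries where they do the work, as an engineer would, in place of code of your own. Each camera call takes 0.05 s, during which the arm holds its last target. There are 200 camera calls.

TASK

A square culture dish lies loose in one of the two bench clamps. Turn that clamp's cam lever clockwise (seen from above) until the cam has pushed the dish against the sprung black pad and the pad is pushed back about half of its travel, then let go; never press the pad all the way in, or the dish cracks. Leave the lever of the other, empty clamp alone.

Things in the scene. Friction and masses are not known exactly. Their poses are not given: they have to be found in the camera images.
- cam_lever: Steel cam lever of the clamp holding the dish. Origin on its upright pivot, 10 mm above the bench; z up; +x runs along the flat bar to an upright round black knob (22 mm diameter, 90 mm from the pivot, 38 to 78 mm above the bench, bar below it). Clockwise from above closes: right at 1.1 to 1.9 rad from the open stop (starts 0 to 0.3 from it). Stiff, stays where left; 3 to 8 N at the knob.
- pad (a joint): Travel of the sprung black pad (bar 10 x 76 x 18 mm beyond the dish, seen from the pivot): 0 free, 0.012 m fully in against the grey end stop (20 x 96 x 30 mm), so the slot between them shrinks from 12 mm to 0. Spring 0.9 N/mm. The end stop is bolted at a different place each time: 3.5 to 13.5 mm of gap to take up. Turned t from the open stop the cam advances 15(1 - cos t) mm.
- dish: Closed square culture dish, 90 x 90 x 16 mm, about 0.12 kg, blue with a white rim and four white spots, loose and flat on the clamp's aluminium base plate (200 x 116 x 10 mm), between the round steel cam (radius 24 mm) and the pad, and two low side rails. Origin at the centre of its underside, 10 mm above the bench; z up, x points from the pivot to the pad.
- spare_knob (a point): Centre of the top of the black knob, 78 mm above the bench, on the lever of the other clamp: the same clamp with no dish in it. Must not be moved. On both clamps the knob swings round the side of the pivot facing away from the pad, above everything else there.
Mind the look-alikes: they are no part of the job. Of the things that look like the dish, the middle-sized one is meant.

How it is judged (in metres and radians):
At the end, for the whole second after the job is handed in: The dish lies flat on the base plate (tilted under 0.1 rad, underside less than 16 mm above the bench), at rest, held between cam and pad with the pad pushed back by 2 to 9.5 mm of its 12 mm and still (value of joint pad between 0.002 and 0.0095 m and velocity of joint pad between -0.005 and 0.005 m/s and angle between dish's own z axis and vertical below 0.1 rad and height (world z) of dish below 0.016 m and linear speed of dish below 0.01 m/s); the robot touches nothing.
It fails at once if the pad is pressed (almost) fully in, beyond 11.2 mm of its 12 mm: the lever was overrun (value of joint pad above 0.0112 m).
It fails at once if the other clamp's knob is moved by more than 15 mm (distance of spare_knob from where it was at the start of the episode above 0.015 m).
It also fails if it takes over 45 s, if anything falls off the work surface, if the arm or the gripper's body presses on something with over 40 N, if the wrist force passes 120 N, or if a joint passes its speed limit or range.

## Working session

There is one attempt and no reset: what is moved stays moved. The work goes in short steps, Python scripts to look and compute and a tool call to move; the robot and the scene stay as the last step left them, time stands still between calls to the robot, and variables do not carry over. Pictures are saved under pics/ and viewed, at most 10 in all, crops included, and the job is handed in when it is done.

Besides the shell and the picture viewer there is one more tool, called after ">>>" as name(argument=value, ...), one argument or row to a line, values as JSON. carry_out: Moves the arm, as the interface text tells. Its arguments: {"type":"object","properties":{"linear":{"type":"array","items":{"type":"array","items":{"type":"number"}}},"delta_rot":{"type":"array","items":{"type":"array","items":{"type":"number"}}},"gripper":{"type":"array","items":{"type":"number"}}},"required":["linear","delta_rot","gripper"]}

```bash
mkdir -p pics; cat > h.py <<'E'
import numpy as np, cv2
from station import ctrl
def K(n):
    i=ctrl.camera_info(n); f=192/np.tan(np.radians(i["fovy"])/2)
    return f,i["cx"],i["cy"],np.array(i["extrinsics"])
def pts(n,depth):
    f,cx,cy,E=K(n); v,u=np.mgrid[:384,:512]
    c=np.stack([(u-cx)/f*depth,(v-cy)/f*depth,depth],-1)
    return (c-E[:3,3])@E[:3,:3]
def ray(n,u,v,z):
    f,cx,cy,E=K(n); R=E[:3,:3]; o=-R.T@E[:3,3]; d=R.T@np.array([(u-cx)/f,(v-cy)/f,1])
    return o+d*(z-o[2])/d[2]
E
python3 - <<'E'
from h import *
a=[]
for n in("scene","side"):
    p,d=ctrl.camera(n); np.savez(f"pics/{n}0.npz",p=p,d=d); f,cx,cy,E=K(n); print(n,f,cx,cy,-E[:3,:3].T@E[:3,3],(d>0).mean())
    cv2.imwrite(f"pics/{n}0.png",cv2.resize(p[:,:,::-1],(800,600),interpolation=cv2.INTER_CUBIC))
s=ctrl.read_state();print(s);print(ctrl.grip_point_offset)
E
```

```text
scene 457.6700693619329 256.64477820969853 191.36757247531457 [1117.30246289  475.76942418  585.3840755 ] 0.9956919352213541
side 349.16829338595574 257.47188986788535 187.79942818845055 [ 102.86116716 -558.21740301  603.40785983] 0.9960072835286459
{'time': 0.1, 'joint_pos': array([ 1.09492959e+00,  2.45696050e-01,  1.55888312e+00, -2.38675484e-05,
        1.33868812e+00, -1.74126145e-01]), 'joint_velocities': array([ 6.04784712e-04, -1.01523944e-05, -2.22797284e-03, -8.97459166e-06,
       -3.13571383e-03,  1.31851984e-03]), 'joint_torque': array([ 9.29335984e-04, -4.16917741e+01, -3.15525770e+01,  6.86459919e-02,
        3.09793151e-02, -2.89769548e-05]), 'tool_pos': array([192.93673853, 620.14531646, 204.49120059]), 'ee_rot': array([-3.13993932e+00, -2.67259103e-04,  2.83985735e+00]), 'wrist_force': array([-0.85079498, -0.00319057,  0.47102166]), 'moment': array([ 0.00412534, -0.01446232, -0.01216822]), 'finger_force': 0.0, 'grip_width': 1.0003936320368976}
18.8
```

View pics/scene0.png

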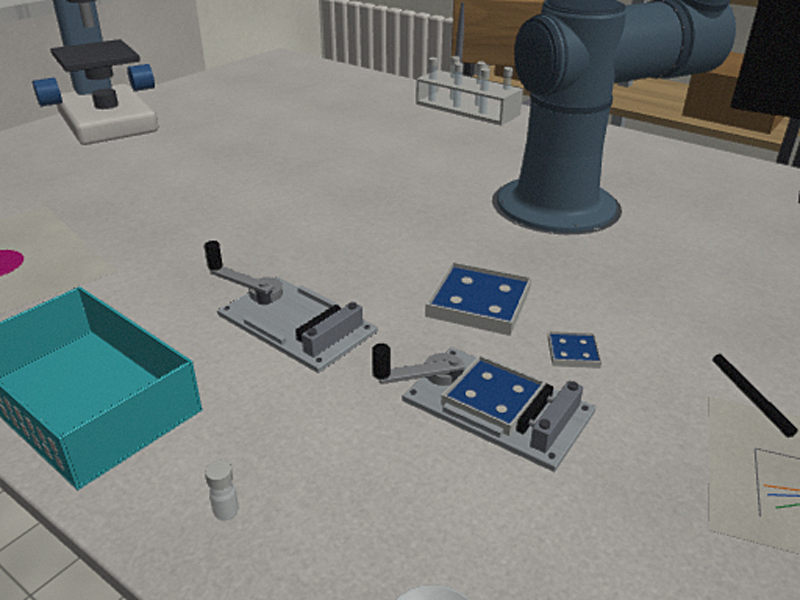

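View pics/side0.png

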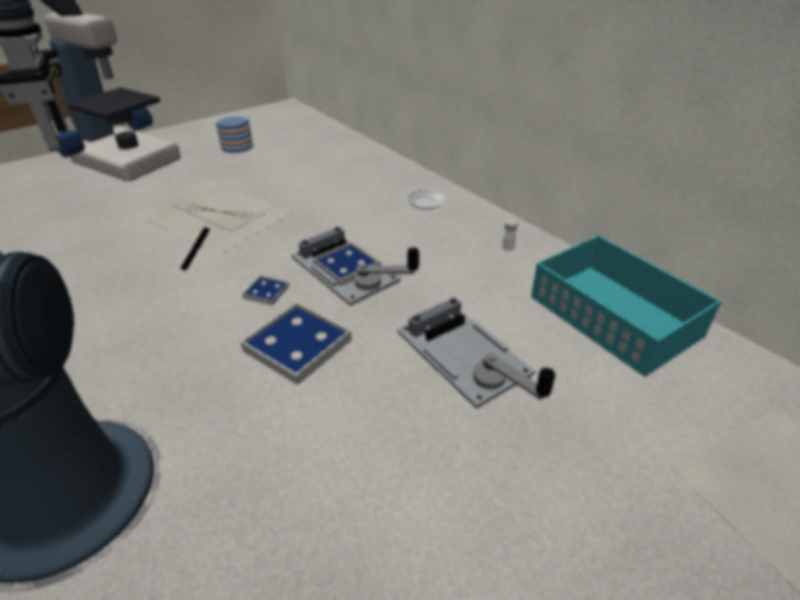

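The scene view shows three blue dishes: a large one at (478,297), a small one at (575,349), and the middle-sized one at (497,390), which lies in a clamp. That clamp's knob is at (381,360), with its pad at (535,407) and end stop at (557,415). The empty clamp's knob is at (213,255). In the side view the dish clamp's knob is at (413,259) and the spare one at (545,382).

```bash
cat > m.py <<'E'
from h import *
D={}
for n in("scene","side"):
    z=np.load(f"pics/{n}0.npz"); D[n]=(z["p"],z["d"].astype(float),pts(n,z["d"].astype(float)))
for n,(p,d,P) in D.items():
    h=cv2.cvtColor(p,cv2.COLOR_RGB2HSV)
    m=((h[...,0]>100)&(h[...,0]<130)&(h[...,1]>130)&(P[...,2]<40)).astype(np.uint8); m=cv2.morphologyEx(m,cv2.MORPH_CLOSE,np.ones((5,5)))
    k,l,s,c=cv2.connectedComponentsWithStats(m)
    for i in range(1,k):
        if s[i,4]>100:
            q=P[l==i]; r=cv2.minAreaRect(q[:,:2].astype(np.float32)); print(n,"blue",c[i].round(),np.median(q,0).round(1),r, "ray",ray(n,*c[i],26).round(1))
    m=((p.max(2)<60)&(P[...,2]>0)&(P[...,2]<95)&(P[...,0]>250)).astype(np.uint8)
    k,l,s,c=cv2.connectedComponentsWithStats(m)
    for i in range(1,k):
        if s[i,4]>40:
            q=P[l==i]; print(n,"black",c[i].round(),s[i,4],np.median(q,0).round(1),np.percentile(q,[3,97],axis=0).round(1).tolist(),"ray58",ray(n,*c[i],58).round(1))
p,d,P=D["scene"]
cv2.imwrite("pics/crop.png",cv2.resize(p[205:305,225:390,::-1],(792,480),interpolation=cv2.INTER_CUBIC))
E
python3 m.py
```

```text
scene blue [307. 187.] [356.5  54.9  15.2] ((722.5894775390625, 223.87127685546875), (928.0490112304688, 125.41426849365234), 24.849037170410156) ray [371.   62.9  26. ]
scene blue [367. 222.] [382.6 215.2   7.4] ((729.04736328125, 353.75140380859375), (811.5162353515625, 62.95433044433594), 21.882415771484375) ray [405.8 223.8  26. ]
scene blue [316. 250.] [534.8 183.1  21. ] ((811.547119140625, 295.7415466308594), (702.2315673828125, 102.2564697265625), 22.2044734954834) ray [539.7 185.7  26. ]
scene black [66. 63.] 139 [ 273.1 -955.8   70.7] [[252.4, -987.8, 54.6], [288.3, -945.6, 81.2]] ray58 [ 252.6 -992.1   58. ]
scene black [136. 163.] 162 [ 569.  -264.7   64.4] [[557.4, -276.1, 42.0], [575.5, -259.9, 79.0]] ray58 [ 562.7 -273.1   58. ]
scene black [168. 190.] 75 [ 564.7 -175.4   24.4] [[556.1, -186.6, 14.5], [568.2, -170.0, 35.5]] ray58 [ 596.2 -138.    58. ]
scene black [200. 209.] 204 [581.8 -70.7  30.3] [[526.4, -78.7, 16.4], [610.1, -42.3, 36.8]] ray58 [605.9 -37.7  58. ]
scene black [244. 231.] 232 [614.6  75.7  65. ] [[603.1, 65.6, 41.6], [619.2, 81.0, 79.2]] ray58 [607
[... 1252 characters left out ...]
ack [81. 90.] 99 [358.3 912.   72. ] [[341.5, 905.0, 56.2], [378.5, 930.4, 82.4]] ray58 [365.2 949.3  58. ]
side black [124. 159.] 87 [331.7 416.9  13.5] [[293.8, 373.2, 7.8], [374.7, 469.4, 16.8]] ray58 [314.3 342.3  58. ]
side black [207. 157.] 195 [527.5 251.8  30. ] [[486.6, 230.2, 20.7], [569.6, 257.5, 35.3]] ray58 [505.9 205.   58. ]
side black [264. 166.] 89 [602.9  64.3  63.1] [[597.7, 59.1, 41.5], [611.9, 72.9, 79.3]] ray58 [607.7  69.5  58. ]
side black [281. 207.] 322 [554.3 -70.6  28.5] [[514.5, -79.7, 17.7], [597.3, -49.1, 34.9]] ray58 [529.9 -92.8  58. ]
side black [348. 245.] 157 [ 557.4 -275.3   66.3] [[553.9, -281.3, 42.0], [568.3, -266.1, 79.7]] ray58 [ 564.2 -271.4   58. ]
```

View pics/crop.png

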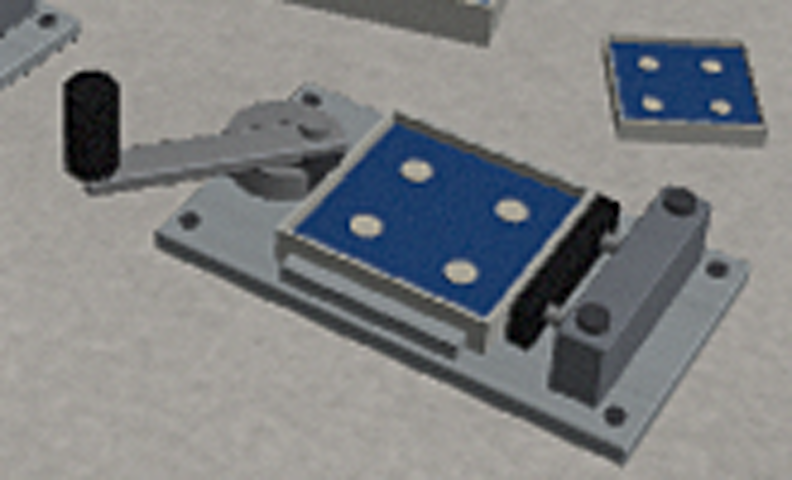

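The crop confirms the middle-sized dish lies in the clamp, with its knob at crop (91,125), pad at (560,270) and an open slot before the end stop. The two views agree on the knob at (607.6, 70) to about 1 mm. Next I measure the bar, pivot and clamp axis.

```bash
cat > m2.py <<'E'
from m import D
from h import *
k=np.array([607.6,70.0]); 
for n,(p,d,P) in D.items():
    g=p.astype(int); grey=(np.ptp(g,axis=2)<40)
    # dish: blue points robust
    h=cv2.cvtColor(p,cv2.COLOR_RGB2HSV)
    near=np.hypot(P[...,0]-535,P[...,1]-185)<90
    b=(h[...,0]>100)&(h[...,0]<130)&(h[...,1]>130)&near
    r=cv2.minAreaRect(P[b][:,:2].astype(np.float32)); print(n,"dish",np.round(r[0],1),np.round(r[1],1),r[2],P[b][:,2].mean())
    dk=np.hypot(P[...,0]-k[0],P[...,1]-k[1])
    q=P[(P[...,2]>29)&(P[...,2]<45)&(dk<110)&(dk>14)&(P[...,1]<150)]
    vx,vy,x0,y0=cv2.fitLine(q[:,:2].astype(np.float32),cv2.DIST_HUBER,0,.01,.01).ravel()
    print("bar",len(q),np.percentile(q[:,2],[5,50,95]),q.min(0),q.max(0),"dir",np.degrees(np.arctan2(vy,vx)),"offset at knob",(k-[x0,y0])@[-vy,vx])
    s=np.sign((k-[x0,y0])@[vx,vy]); print("pivot",k-90*s*np.array([vx,vy]))
    q=P[(P[...,2]>34)&(P[...,2]<50)&(np.hypot(P[...,0]-535,P[...,1]-265)<60)&(P[...,1]>235)]
    r=cv2.minAreaRect(q[:,:2].astype(np.float32)); print("endstop",r,len(q))
E
python3 m2.py | grep -v -E "blue|black"
```

```text
scene dish [533.2 190.7] [ 81.1 100.8] 1.448574423789978 21.042926520586942
bar 453 [31.30974255 37.32194859 42.03328861] [519.71008463 -39.80083834  29.03928264] [609.4495193  140.04166311  44.67705322] dir -49.69394 offset at knob 7.469000672274817
pivot [549.38166091 138.63399506]
endstop ((533.9826049804688, 263.2176818847656), (95.66793823242188, 20.804166793823242), 2.524583101272583) 480
side dish [538.2 186.3] [75.  72.2] 3.7246181964874268 21.812577214673475
bar 183 [29.75415498 37.76352493 41.36833692] [516.9705302  -39.11957448  29.03571781] [599.37211441 135.32274025  44.90152593] dir -37.324963 offset at knob 3.2373779768766475
pivot [536.03115866 124.57014859]
endstop ((532.6116943359375, 262.15399169921875), (95.41365814208984, 24.411075592041016), 5.211996078491211) 156
```

>>> carry_out(
  linear=[
    [-40, -29, 0],
    [-80, -58, 0],
    [-120, -86, 0],
    [-160, -115, 0],
    [-200, -144, 0],
    [-240, -173, 0],
    [-280, -202, 0],
    [-320, -230, 0],
  ],
  delta_rot=[
    [0, 0, 3],
    [0, 0, 6],
    [0, 0, 9],
    [0, 0, 12],
    [0, 0, 15],
    [0, 0, 18],
    [0, 0, 20],
    [0, 0, 22],
  ],
  gripper=[94, 94, 94, 94, 80, 70, 60, 50],
)

```text
time: 0.9
tool_pos: [430.9, 304.0, 205.2]
ee_rot: [-3.141, -0.0, 2.454]
wrist_force: [0.2, -0.1, 0.1]
grip_width: 0.697
finger_force: 0.0
```

```bash
cat > st.py <<'E'
from h import *
from scipy.spatial.transform import Rotation as R
import sys
def to(x,y,z,yawdeg):
    s=ctrl.read_state(); r=R.from_euler('xyz',s["ee_rot"])
    t=r.inv().apply(np.array([x,y,z])-s["tool_pos"]); print("tool shift",t.round(1),"turn z",round((np.degrees(s["ee_rot"][2])-yawdeg+180)%360-180,1))
def show():
    s=ctrl.read_state(); print(s["time"],s["tool_pos"].round(1),np.degrees(s["ee_rot"]).round(2),s["wrist_force"].round(1),round(s["grip_width"]*94,1),s["joint_pos"].round(2))
if __name__=="__main__":
    show(); to(*map(float,sys.argv[1:]))
E
python3 st.py 607.6 70 205 141
```

```text
0.9 [430.9 304.  205.2] [-1.7998e+02 -1.0000e-02  1.4063e+02] [ 0.2 -0.1  0.1] 65.5 [ 0.4  -0.04  1.87  0.    1.32 -0.48]
tool shift [-2.85e+02 -6.88e+01  1.00e-01] turn z -0.4
```

>>> carry_out(
  linear=[
    [-48, -12, 0],
    [-95, -23, 0],
    [-143, -35, 0],
    [-190, -46, 0],
    [-238, -57, 0],
    [-285, -69, 0],
    [-285, -69, 0],
    [-285, -69, 0],
  ],
  delta_rot=[
    [0, 0, 0],
    [0, 0, 0],
    [0, 0, 0],
    [0, 0, 0],
    [0, 0, 0],
    [0, 0, 0],
    [0, 0, 0],
    [0, 0, 0],
  ],
  gripper=[50, 50, 50, 50, 50, 50, 50, 50],
)

```text
time: 1.7
tool_pos: [607.1, 71.3, 204.7]
ee_rot: [-3.141, -0.001, 2.454]
wrist_force: [-0.3, 0.5, -0.0]
grip_width: 0.532
finger_force: 0.0
```

```bash
python3 - <<'E'
from st import *
show(); p,d=ctrl.camera("wrist"); np.savez("pics/w1.npz",p=p,d=d,E=K("wrist")[3]); f,cx,cy,E=K("wrist"); print(f,-E[:3,:3].T@E[:3,3],E[2,:3])
cv2.imwrite("pics/w1.png",cv2.resize(p[:,:,::-1],(800,600)))
P=pts("wrist",d.astype(float))
for u,v in((200,200),(300,200)): print(u,v,P[v,u])
E
```

```text
1.7 [607.1  71.3 204.7] [-1.7997e+02 -9.0000e-02  1.4061e+02] [-0.3  0.5 -0. ] 50.0 [-0.07  0.16  1.66  0.    1.33 -0.95]
268.8113677431181 [542.5654171  125.37388437 384.86812162] [ 0.22027942 -0.18199988 -0.95830737]
200 200 [589.53346745 -16.90216942   2.38042717]
300 200 [684.51187461  98.98002769   2.23983477]
```

View pics/w1.png

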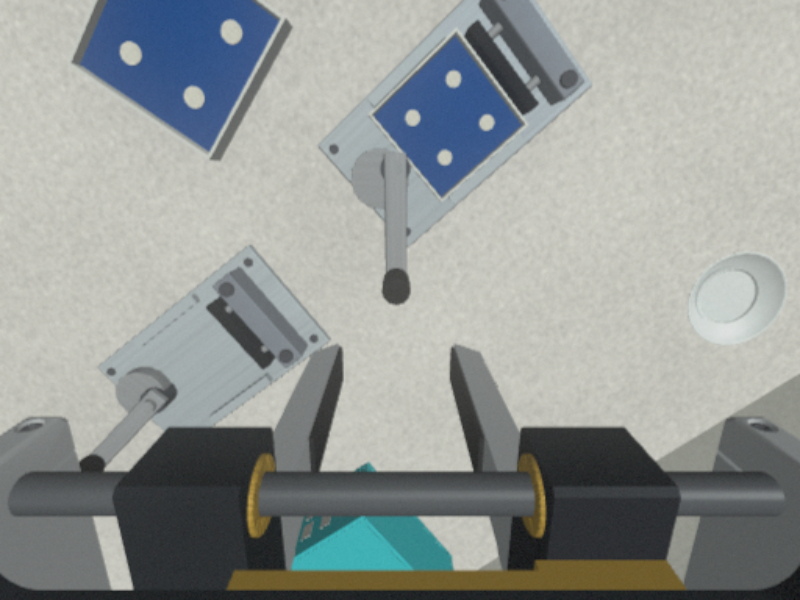

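The wrist view shows the dish clamp's knob at (396,290) and its bar running straight up to the pivot near (396,165). The pad and slot are around (515,65), and the spare knob is well away at (92,463).

```bash
cat > w.py <<'E'
from st import *
def an(fn):
    z=np.load(fn); p,d=z["p"],z["d"].astype(float); P=pts("wrist",d)  # arm unmoved
    ok=np.hypot(P[...,0]-540,P[...,1]-150)<160
    m=ok&(P[...,2]>70)&(P[...,2]<90)&(p.max(2)<90); q=P[m]
    if len(q): v,u=np.nonzero(m); print("knobtop",q.mean(0).round(1),len(q),u.mean(),v.mean(),ray("wrist",u.mean(),v.mean(),78).round(1))
    h=cv2.cvtColor(p,cv2.COLOR_RGB2HSV)
    b=((h[...,0]>100)&(h[...,0]<130)&(h[...,1]>130)&(np.hypot(P[...,0]-535,P[...,1]-185)<75)).astype(np.uint8)
    b=cv2.morphologyEx(b,cv2.MORPH_CLOSE,np.ones((9,9)))>0
    r=cv2.minAreaRect(P[b][:,:2].astype(np.float32)); print("dish",r,P[b][:,2].mean())
    return p,d,P
if __name__=="__main__":
    p,d,P=an("pics/w1.npz")
    for u,v,z in((396,165,42),(396,258,38)): print(ray("wrist",u/1.5625,v/1.5625,z).round(1),P[int(v/1.5625),int(u/1.5625)].round(1))
    b=(P[...,2]>31)&(P[...,2]<41)&(P[...,1]<135)&(P[...,1]>75)&(P[...,0]>520); q=P[b][:,:2].astype(np.float32); print(len(q),cv2.minAreaRect(q),cv2.fitLine(q,cv2.DIST_HUBER,0,.01,.01).ravel())
E
python3 w.py; python3 st.py 607.6 70 150 141
```

```text
knobtop [606.4  72.3  78.2] 237 253.0970464135021 185.1772151898734 [606.4  72.3  78. ]
dish ((438.3846130371094, 134.0817108154297), (326.7996520996094, 109.20433044433594), 26.707984924316406) 24.464548852161148
[536.8 129.9  42. ] [536.  129.9  44.2]
[594.  83.  38.] [593.2  82.9  40.4]
975 ((566.0292358398438, 104.82374572753906), (22.432109832763672, 94.81800842285156), 50.202476501464844) [  0.8123663   -0.58314747 566.6897     104.61355   ]
1.75 [606.7  72.3 204.8] [-1.7997e+02 -8.0000e-02  1.4070e+02] [-0.7 -0.6  0.5] 50.1 [-0.07  0.16  1.66  0.    1.33 -0.95]
tool shift [-2.3 -1.2 54.8] turn z -0.3
```

>>> carry_out(
  linear=[
    [0, 0, 40],
    [0, 0, 80],
    [0, 0, 120],
    [0, 0, 150],
    [0, 0, 150],
    [0, 0, 150],
    [0, 0, 150],
    [0, 0, 150],
  ],
  delta_rot=[
    [0, 0, 0],
    [0, 0, 0],
    [0, 0, 0],
    [0, 0, 0],
    [0, 0, 0],
    [0, 0, 0],
    [0, 0, 0],
    [0, 0, 0],
  ],
  gripper=[50, 50, 50, 50, 40, 26, 26, 26],
)

```text
time: 2.55
tool_pos: [608.8, 72.3, 58.0]
ee_rot: [3.139, 0.003, 2.456]
wrist_force: [0.3, 0.3, 0.3]
grip_width: 0.28
finger_force: 0.0
```

```bash
cat > arc.py <<'E'
from st import *
piv=np.array([537.5,128.1])
def arc(phi0,dphis,r=90):
    # rows relative to pose at piv+r*u(phi0), yaw phi0+180
    s=ctrl.read_state(); yaw=s["ee_rot"][2]; R2=np.array([[np.cos(yaw),np.sin(yaw)],[np.sin(yaw),-np.cos(yaw)]])
    u=lambda a:np.array([np.cos(np.radians(a)),np.sin(np.radians(a))])
    for a in dphis: print(a,(R2@(r*(u(phi0-a)-u(phi0)))).round(1))
if __name__=="__main__":
    show(); arc(float(sys.argv[1]),[5*i for i in range(1,9)])
E
python3 arc.py -39.4
```

```text
2.55 [608.8  72.3  58. ] [179.86   0.19 140.74] [0.3 0.3 0.3] 26.3 [-0.07  0.33  1.75  0.    1.06 -0.95]
5 [ 0.4 -7.8]
10 [  1.4 -15.6]
15 [  3.1 -23.3]
20 [  5.5 -30.8]
25 [  8.5 -38. ]
30 [ 12.2 -45. ]
35 [ 16.4 -51.6]
40 [ 21.2 -57.8]
```

>>> carry_out(
  linear=[
    [0.4, -7.8, 0],
    [1.4, -15.6, 0],
    [3.1, -23.3, 0],
    [5.5, -30.8, 0],
    [8.5, -38, 0],
    [12.2, -45, 0],
    [16.4, -51.6, 0],
    [21.2, -57.8, 0],
  ],
  delta_rot=[
    [0, 0, 5],
    [0, 0, 10],
    [0, 0, 15],
    [0, 0, 20],
    [0, 0, 25],
    [0, 0, 30],
    [0, 0, 35],
    [0, 0, 40],
  ],
  gripper=[26, 26, 26, 26, 26, 26, 26, 26],
)

```text
time: 3.35
tool_pos: [556.9, 39.8, 57.9]
ee_rot: [3.135, 0.003, 1.754]
wrist_force: [4.6, -2.0, -0.1]
grip_width: 0.282
finger_force: 1.9
```

```bash
cat > pad.py <<'E'
from arc import *
# scene-view slot: black pad vs end stop, measured along clamp axis; saved for comparison
show()
p,d=ctrl.camera("scene"); t=sys.argv[1]; np.savez(f"pics/s{t}.npz",p=p,d=d)
p0=np.load("pics/scene0.npz")["p"]
c=lambda q:cv2.resize(q[215:315,290:400,::-1],(400,364),interpolation=cv2.INTER_CUBIC)
cv2.imwrite(f"pics/s{t}.png",np.hstack([c(p0),c(p)]))
E
python3 pad.py 2
```

```text
3.35 [556.9  39.8  57.9] [1.7959e+02 1.6000e-01 1.0049e+02] [ 4.6 -2.  -0.1] 26.5 [-0.13  0.21  1.89 -0.    1.03 -0.31]
```

View pics/s2.png

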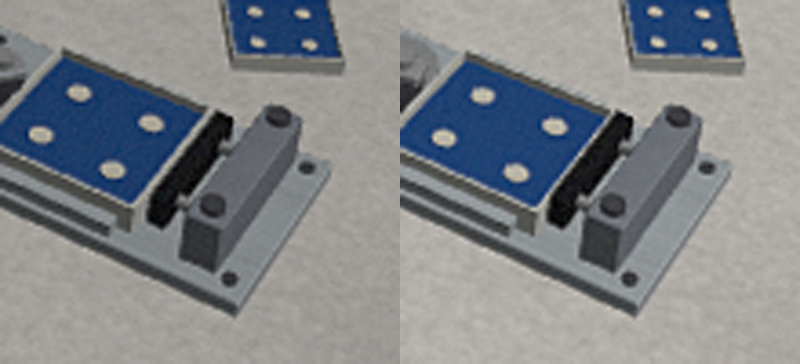

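The right half shows the dish moved slightly towards the pad. I'll measure the dish and pad shifts at subpixel level.

```bash
cat > pm.py <<'E'
from arc import *
ax=np.array([-0.061,0.998,0])
f,cx,cy,E=K("scene")
def pr(X): c=E[:3,:3]@X+E[:3,3]; return np.array([cx+f*c[0]/c[2],cy+f*c[1]/c[2]])
def feat(p):
    g=p.astype(float); G=g.max(2); o={}
    m=((p.max(2)<50)).astype(np.uint8); m[:,:]*=1
    win=np.zeros_like(m); win[235:290,325:357]=1
    k,l,s,c=cv2.connectedComponentsWithStats(m*win)
    i=1+np.argmax(s[1:,4]); mm=cv2.dilate((l==i).astype(np.uint8),np.ones((3,3)))
    w=np.clip(110-G,0,70)*mm; v,u=np.mgrid[:384,:512]; o["pad"]=np.array([(w*u).sum(),(w*v).sum()])/w.sum(); o["n"]=s[i,4]
    h=cv2.cvtColor(p,cv2.COLOR_RGB2HSV); b=((h[...,0]>100)&(h[...,0]<130)&(h[...,1]>130)).astype(np.uint8)
    b[:225]=0;b[290:]=0;b[:,:270]=0;b[:,355:]=0
    k,l,s,c=cv2.connectedComponentsWithStats(b); i=1+np.argmax(s[1:,4]); cn=cv2.findContours((l==i).astype(np.uint8),0,2)[0][0]
    hull=cv2.fillConvexPoly(np.zeros_like(b),cv2.convexHull(cn),1); hull=cv2.erode(hull,np.ones((5,5)))
    w=np.clip(g[...,0]-90,0,100)*hull; o["spots"]=np.array([(w*u).sum(),(w*v).sum()])/w.sum()
    return o
def mm(a,b,X):
    J=pr(X+ax)-pr(X); d=b-a; return round(d@J/(J@J),2),round(float(np.cross(J,d))/np.linalg.norm(J),2)
def report(p):
    a=feat(np.load("pics/scene0.npz")["p"]); b=feat(p)
    print("pad px",a["pad"].round(2),b["pad"].round(2),a["n"],b["n"],"pad mm(off-axis px)",mm(a["pad"],b["pad"],np.array([535,245,30.])),"dish",mm(a["spots"],b["spots"],np.array([537,186,26.])))
if __name__=="__main__":
    show()
    if len(sys.argv)>1: report(np.load(sys.argv[1])["p"])
    else:
        for _ in range(2): report(ctrl.camera("scene")[0])
E
python3 pm.py pics/s2.npz 2>&1 | grep -v Dep; python3 arc.py -79.4
```

```text
J=pr(X+ax)-pr(X); d=b-a; return round(d@J/(J@J),2),round(float(np.cross(J,d))/np.linalg.norm(J),2)
3.4 [555.8  39.9  57.7] [1.7968e+02 1.3000e-01 1.0036e+02] [ 1.8 -1.   0.4] 25.7 [-0.13  0.21  1.89 -0.    1.03 -0.31]
pad px [341.49 261.33] [341.54 261.37] 250 242 pad mm(off-axis px) (np.float64(0.11), np.float64(0.02)) dish (np.float64(2.72), np.float64(0.34))
3.4 [555.8  39.9  57.7] [1.7968e+02 1.3000e-01 1.0036e+02] [ 1.8 -1.   0.4] 25.7 [-0.13  0.21  1.89 -0.    1.03 -0.31]
5 [ 0.3 -7.8]
10 [  1.3 -15.6]
15 [  3.  -23.3]
20 [  5.3 -30.8]
25 [  8.3 -38.1]
30 [ 11.9 -45.1]
35 [ 16.1 -51.7]
40 [ 20.8 -57.9]
```

>>> carry_out(
  linear=[
    [0.3, -7.8, 0],
    [1.3, -15.6, 0],
    [3, -23.3, 0],
    [4, -27, 0],
    [4, -27, 0],
    [4, -27, 0],
    [4, -27, 0],
    [4, -27, 0],
  ],
  delta_rot=[
    [0, 0, 5],
    [0, 0, 10],
    [0, 0, 15],
    [0, 0, 17.5],
    [0, 0, 17.5],
    [0, 0, 17.5],
    [0, 0, 17.5],
    [0, 0, 17.5],
  ],
  gripper=[26, 26, 26, 26, 26, 26, 26, 26],
)

```text
time: 4.2
tool_pos: [529.0, 39.4, 57.0]
ee_rot: [3.137, -0.0, 1.453]
wrist_force: [5.4, -1.2, 4.5]
grip_width: 0.279
finger_force: 2.5
```

```bash
python3 -W ignore pm.py; python3 arc.py -96.9
```

```text
4.2 [529.   39.4  57. ] [ 1.7975e+02 -1.0000e-02  8.3230e+01] [ 5.4 -1.2  4.5] 26.3 [-0.14  0.16  1.96  0.    1.02 -0.02]
pad px [341.49 261.33] [342.89 261.82] 250 252 pad mm(off-axis px) (np.float64(2.62), np.float64(-0.07)) dish (np.float64(5.66), np.float64(0.53))
pad px [341.49 261.33] [342.9  261.79] 250 251 pad mm(off-axis px) (np.float64(2.63), np.float64(-0.1)) dish (np.float64(5.71), np.float64(0.53))
4.3 [528.8  39.6  56.8] [ 1.7977e+02 -1.0000e-02  8.3230e+01] [ 4.9 -2.   3.4] 26.0 [-0.14  0.16  1.96  0.    1.02 -0.02]
5 [ 0.4 -7.8]
10 [  1.4 -15.6]
15 [  3.1 -23.3]
20 [  5.5 -30.8]
25 [  8.5 -38. ]
30 [ 12.2 -45. ]
35 [ 16.4 -51.6]
40 [ 21.2 -57.8]
```

>>> carry_out(
  linear=[
    [0.2, -4, 0],
    [0.4, -7.8, 0],
    [1, -12, 0],
    [1.7, -17, 0],
    [1.7, -17, 0],
    [1.7, -17, 0],
    [1.7, -17, 0],
    [1.7, -17, 0],
  ],
  delta_rot=[
    [0, 0, 2.5],
    [0, 0, 5],
    [0, 0, 7.5],
    [0, 0, 11],
    [0, 0, 11],
    [0, 0, 11],
    [0, 0, 11],
    [0, 0, 11],
  ],
  gripper=[26, 26, 26, 26, 26, 26, 26, 26],
)

```text
time: 5.1
tool_pos: [511.5, 43.2, 56.2]
ee_rot: [3.139, -0.001, 1.261]
wrist_force: [4.1, -2.0, 4.4]
grip_width: 0.278
finger_force: 2.6
```

```bash
python3 -W ignore pm.py
```

```text
5.1 [511.5  43.2  56.2] [ 1.7986e+02 -3.0000e-02  7.2230e+01] [ 4.1 -2.   4.4] 26.2 [-0.14  0.12  2.    0.    1.02  0.17]
pad px [341.49 261.33] [344.09 262.47] 250 234 pad mm(off-axis px) (np.float64(5.04), np.float64(0.07)) dish (np.float64(9.0), np.float64(0.42))
pad px [341.49 261.33] [344.08 262.46] 250 234 pad mm(off-axis px) (np.float64(5.01), np.float64(0.07)) dish (np.float64(8.99), np.float64(0.45))
```

>>> carry_out(
  linear=[
    [0, 0, 0],
    [0, 0, 0],
    [0, 0, 0],
    [0, 0, -30],
    [0, 0, -70],
    [0, 0, -110],
    [0, 0, -150],
    [0, 0, -150],
  ],
  delta_rot=[
    [0, 0, 0],
    [0, 0, 0],
    [0, 0, 0],
    [0, 0, 0],
    [0, 0, 0],
    [0, 0, 0],
    [0, 0, 0],
    [0, 0, 0],
  ],
  gripper=[36, 46, 46, 46, 46, 46, 46, 46],
)

```text
time: 6.0
tool_pos: [513.0, 43.2, 211.2]
ee_rot: [3.133, -0.002, 1.261]
wrist_force: [0.8, -0.2, -0.1]
grip_width: 0.487
finger_force: 0.0
```

```bash
python3 -W ignore pm.py; python3 - <<'E'
from st import *
p,d=ctrl.camera("wrist"); np.savez("pics/w3.npz",p=p,d=d); cv2.imwrite("pics/w3.png",cv2.resize(p[:,:,::-1],(800,600)))
P=pts("wrist",d.astype(float))
E
```

```text
6.0 [513.   43.2 211.2] [ 1.7948e+02 -1.1000e-01  7.2230e+01] [ 0.8 -0.2 -0.1] 45.8 [-0.14 -0.09  1.9   0.    1.32  0.17]
pad px [341.49 261.33] [344.06 262.53] 250 238 pad mm(off-axis px) (np.float64(5.03), np.float64(0.14)) dish (np.float64(9.04), np.float64(0.42))
pad px [341.49 261.33] [344.07 262.51] 250 236 pad mm(off-axis px) (np.float64(5.03), np.float64(0.12)) dish (np.float64(8.98), np.float64(0.46))
```

View pics/w3.png

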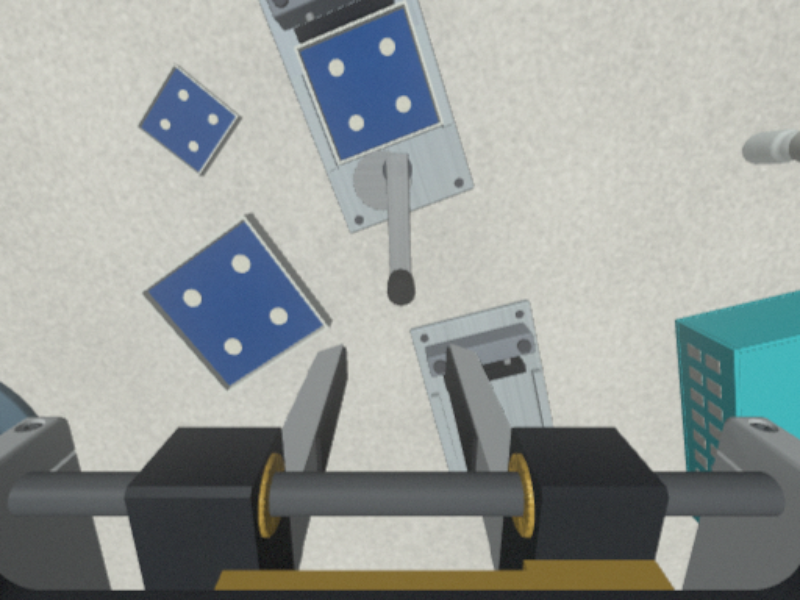

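The wrist view shows the dish at (370,85) held flat between cam and pad, the slot at (320,12) still partly open, and the knob at (400,287) where I left it. The fingers are clear. Scene readings after release are steady, with the pad back about 5 to 6 mm.

```bash
python3 -c "
from station import ctrl
print(ctrl.finish_job())"
```

```text
the job is handed in; nothing more can be done
None
```

I closed the dish clamp's lever until the pad was pushed back about 5 to 6 mm of its 12 mm, let go, and handed the job in at about 6 s; the spare lever was not touched, and no verdict came back.

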